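Run a printing-block blank along the fence of a truing board with a push stick

ROBOT

A 6-joint arm with a two-finger parallel gripper is mounted at the origin on the work surface. World frame = base frame: x ahead of the robot, y to its left, z up, the work surface at z = 0. Lengths are in m, angles in rad, forces in N, time in s.
With the tool pointing down it reaches from about 0.275 to 0.875 m from the base axis. Payload 12.5 kg.
Tool frame: the origin (TCP) lies on the centre line of the jaws, within the pads' length; the fingertips stand r.finger_overhang ahead of it and the grasp point (between the pads) lies 3 mm ahead of it (r.finger_overhang is the distance from the TCP to the fingertips, in m); z points along the fingers, y is the direction in which the jaws open and shut (so a half turn about z gives the same grasp; the last joint's range is limited). The gripper opens to 85 mm and grips with 20 to 120 N. Pads are 22 mm wide; open, the fingers measure 114 mm over their backs; the gripper's body (76 mm by 85 mm) begins 54 mm behind the grasp point. The pads swing forward as they close: fully open they stand 13 mm farther back than shut.
Start: joints at [-1.213, 0.351, 1.652, -0, 1.139, -0.085], TCP at [0.236, -0.497, 0.253] pointing down, gripper open.
Joint ranges: [-2.75, 2.75], [-0.79, 2.1], [0.01, 2.65], [-1.57, 4.71], [0.07, 3.14], [-2.87, 2.87]. Speed limits (rad/s): [2.22, 2.22, 2.79, 3.14, 3.14, 3.14].

INTERFACE

Orientations are given as a unit quaternion [x, y, z, w].
In Python, from cell import r, optics gives the robot as it stands. The module is installed in compiled form; this text tells all that it offers. Calls block until the motion is done:
- r.move_to(position, orientation): joint-space move of the TCP to a pose.
- r.move_linear(position, rot=None, vel=0.15): straight line of the TCP; rot=None keeps the orientation; vel is the mean speed in m/s.
- r.set_joints(angles): joint-space move.
- r.set_gripper(opening, squeeze=None): opening from 0.0 (shut) to 1.0 (fully open); squeeze is the grip in N (None keeps the last); returns when the fingers have stopped.
- r.sleep(seconds).
- r.inverse_kinematics(position, orientation): joint angles nearest the present ones, or None.
- optics.get_image(name): name is "scene" or "top"; returns a dict with "pixels" (480x640x3 uint8, red, green, blue), "depth" (480x640 float32, m along the optical axis (not along the pixel's ray), 0 where there is no reading), "fx", "fy", "cx", "cy" (pixels), "camera_from_world" (4x4, takes a point from world to camera coordinates). Camera axes: x right, y down, z forward; pixel columns grow to the right and rows downward; lengths in m; the calibration is good to about 2 mm. A picture is of the moment at which its call begins.
A pose or a line that the arm cannot do raises r.PlanningError and nothing moves.
- r.hand_in(): hands the job in, once; it reports no verdict.
Readings, each from a call of its own:
- r.current_t(): time.
- r.current_q(): joint angles.
- r.current_qvel(): joint speeds.
- r.current_effort(): joint torques, N m.
- r.current_tool_pos(): TCP position.
- r.current_ee_rot(): TCP orientation.
- r.current_contact_force(): force on the tool from outside, world axes, zero at the start.
- r.current_torque(): the same for the moment, N m.
- r.current_opening(): opening from 0.0 (shut) to 1.0 (fully open).
Only numpy, scipy, OpenCV 4.12 (cv2) and the standard library are available. Lean on these libraries where they do the work, as an engineer would, in place of code of your own. Each camera call takes 0.05 s, during which the arm holds its last target.

TASK

Pick up the wooden push stick and, touching the block only with the stick, first press the block square against the plywood face of the fence at the bare loading end of the truing board, before it goes over the grey abrasive sheet. The face is set slightly askew and must be followed by feel: feed the block with the stick along it over the whole sheet until it is fully home against the wooden end stop, keeping it pressed against the fence all the way with a steady side force of about 10 newtons (never over 30), never crooked, lifted or tipped. Finally lay the stick flat on the bare table on the robot's side of the board and let go, with the block still home and square; do not disturb the bowl, the jar or the spatula.

Things in the scene. Friction and masses are not known exactly. Their poses are not given: they have to be found in the camera images.
- fence: Aluminium fence rail, 30 mm thick, 32 mm high, immovable on the board. Origin at the foot of its front, 20 mm above the table; x points into it (roughly away from the robot), y along it in the feed direction (roughly to the robot's left), z up; its front is x = 0. A 10 mm plywood face, rigid under 30 N, stands before it and is what the block slides on: see fence_pivot.
- fence_pivot (a point): Pivot of the plywood face, on its working surface at its loading end: x = -26, y = -245 mm of the fence, on the board's top. From here the face (400 mm long, 32 mm high) runs along y, but turned by an unreported angle of up to 0.035 rad either way, so at the end stop it may be up to 13 mm nearer to or farther from the rail. It stays as it is set. Axes are the rail's, not the face's.
- board: Wooden truing board, 20 mm thick, immovable; carries the fence. Axes parallel to the rail's. Origin under it on the table, 40 mm before the plane of the rail's front. In its own frame it spans x = -120 to +80, y = -270 to +200 mm. Its bare loading end is at y below -85 mm.
- sheet_start (a point): Where the loading-end edge of the grey abrasive sheet (flush with the board's top, no step) meets the rail: y = -85 mm of the fence. The sheet runs from here to the end stop.
- stop_face (a point): Middle of the working face of the wooden end stop, which crosses the board in front of the rail, 30 mm high; the face is the plane y = +165 mm of the fence, looking back along the feed.
- block_center (a point): Centre, half-way up, of the pale wooden block, 70 (x) by 110 (y) by 45 mm (z), 0.3 to 0.65 kg, loose on the board's loading end, 15 to 45 mm short of the fence's face and turned up to 0.3 rad. x points towards the fence, y in the feed direction, give or take that turn. Home, it is at y = +109 to +110 mm of the fence; over the sheet from y = -140 mm on.
- stick_center (a point): Centre, half-way up (28 mm), of the dark wooden push stick, 0.15 kg, on the table on the robot's side of the board, left or right. x points along it to the forked mouth (in the feed direction within 0.45 rad), z up. A bar 20 mm wide (y), 24 high, x = -95 to +85 mm; on its middle a fin, 20 mm wide, x = -35 to +35, top 56 mm above the underside, flush with the bar's sides: pinch it across y from above.
- stick_mouth (a point): Bottom of the mouth, 85 mm from the stick's centre along x, 12 mm above its underside. The mouth is a V of 110 degrees open to +x, 24 mm high from the underside, with prong tips at x = +101, y = +/-23 mm from the centre. It takes a vertical corner of the block (such as the trailing one away from the fence, stick at 35 to 55 degrees to the fence); both tips together push squarely on a face.
- bowl: Bystander: steel bowl, 110 mm across, 50 mm high, past the loading end of the board. Origin under its centre.
- jar: Bystander: amber glass jar, 70 mm across, 100 mm high, past the end-stop end of the board. Origin under its centre.
- spatula: Bystander: black-handled spatula, 200 mm long, lying flat on the table on the robot's side, to the other side from the stick. Origin under its middle, x along its length.
Not all that is in view belongs to the job. There is more than one size of the part that bears stick_center; the job needs the larger.

How it is judged:
By the outcome, as a careful person would: the job done as asked, in the order asked, and still so for the second after the job is handed in, with the robot touching nothing.
It also fails if it takes over 72 s, if anything falls off the work surface, if the arm or the gripper's body presses on something with over 40 N, if the wrist force passes 120 N, or if a joint passes its speed limit or range.

## Working session

There is one attempt and no reset: what is moved stays moved. The work goes in short steps, each a Python script; the robot and the scene stay as the last script left them, time stands still between calls to the robot, and variables do not carry over. Pictures are saved under pics/ and viewed, and the job is handed in when it is done.

```bash
mkdir -p pics; ls
python3 - <<'E'
from cell import r, optics
import cv2, numpy as np
for n in ("scene","top"):
    d=optics.get_image(n)
    cv2.imwrite(f"pics/{n}0.png",cv2.cvtColor(d["pixels"],cv2.COLOR_RGB2BGR))
    np.savez(f"{n}0.npz",**d)
    print(n,d["fx"],d["fy"],d["cx"],d["cy"]);print(np.round(d["camera_from_world"],4))
print(r.current_t(),r.current_tool_pos(),r.current_ee_rot(),r.finger_overhang,r.current_contact_force(),r.current_opening())
E
```

```text
pics
scene 571.3952356838446 571.3952356838446 326.77585770107174 240.30361480463128
[[ 0.4863  0.8736  0.0182 -0.2326]
 [ 0.6649 -0.3565 -0.6564 -0.3003]
 [-0.567   0.3313 -0.7542  1.6384]
 [ 0.      0.      0.      1.    ]]
top 614.5667410534099 614.5667410534099 315.3236834330137 240.2970658954793
[[-0.017  -0.9996 -0.0244  0.0142]
 [-0.9984  0.0183 -0.0534  0.4916]
 [ 0.0538  0.0234 -0.9983  1.3342]
 [ 0.      0.      0.      1.    ]]
0.1 [ 0.23558731 -0.4966757   0.25279391] [ 9.75591492e-01  2.19592652e-01 -7.06391965e-05 -5.49762599e-04] 0.022 [-0.01153841 -0.39506733  0.26093488] 0.9992785843352661
```

View pics/scene0.png

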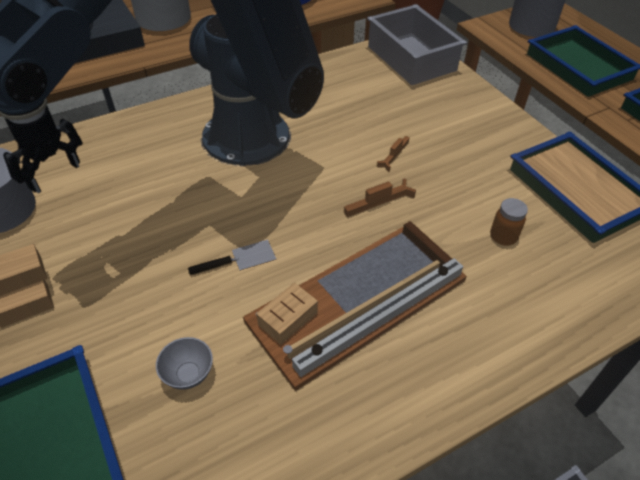

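View pics/top0.png

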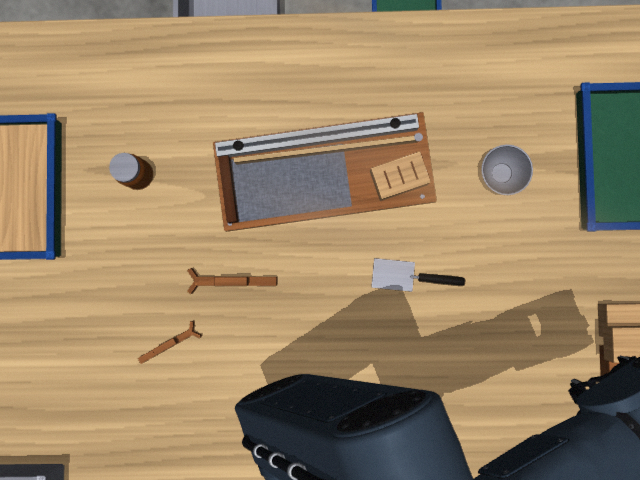

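Candidates for the stick in the top image: the large forked stick at (233,281) and the small forked stick at (170,343). I choose the large one and will check it in a close crop.

Run:
```python
import cv2
t=cv2.imread("pics/top0.png"); s=cv2.imread("pics/scene0.png")
cv2.imwrite("pics/t_stick.png",cv2.resize(t[250:370,130:290],None,fx=5,fy=5,interpolation=cv2.INTER_CUBIC))
cv2.imwrite("pics/t_board.png",cv2.resize(t[105:240,205:445],None,fx=3.3,fy=3.3,interpolation=cv2.INTER_CUBIC))
```

```text
(no output)
```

View pics/t_stick.png

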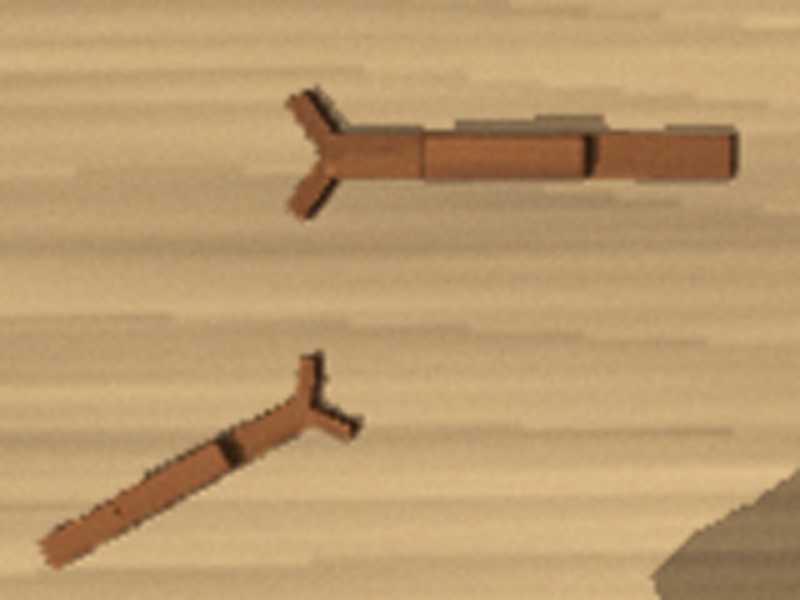

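View pics/t_board.png

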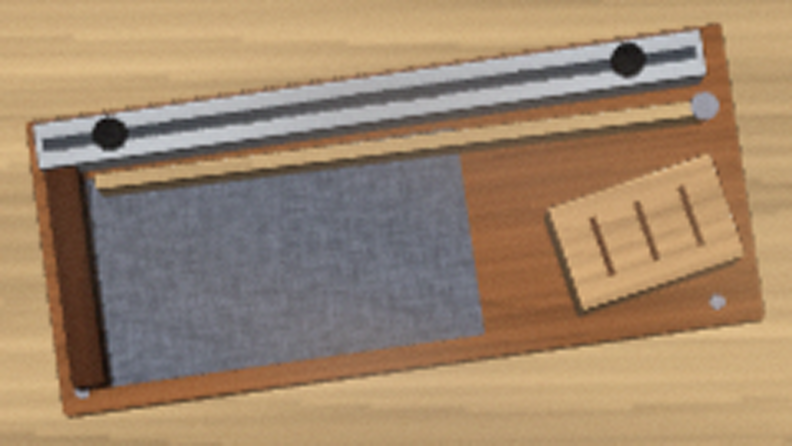

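The close crop shows the large stick, with its mouth at about (196,281), a fin in the middle and the tail at right. The distractor at (170,343) is smaller. In the board crop, the plywood face runs askew of the rail and the block sits at the loading end at right.

```bash
cat > geo.py <<'E'
import numpy as np, cv2
def load(n): return dict(np.load(n+".npz"))
def world_map(d):
    T=d["camera_from_world"]; R=T[:3,:3]; t=T[:3,3]
    v,u=np.mgrid[0:480,0:640]; z=d["depth"].astype(float)
    P=np.stack([(u-d["cx"])/d["fx"]*z,(v-d["cy"])/d["fy"]*z,z],-1)
    return (P-t)@R
def ray(d,uv,z):
    T=d["camera_from_world"]; R=T[:3,:3]; t=T[:3,3]
    uv=np.atleast_2d(np.asarray(uv,float)); D=np.stack([(uv[:,0]-d["cx"])/d["fx"],(uv[:,1]-d["cy"])/d["fy"],np.ones(len(uv))],-1)@R
    o=-R.T@t; s=(z-o[2])/D[:,2]; return o+D*s[:,None]
def proj(d,p):
    T=d["camera_from_world"]; p=np.atleast_2d(p)@T[:3,:3].T+T[:3,3]
    return np.stack([p[:,0]/p[:,2]*d["fx"]+d["cx"],p[:,1]/p[:,2]*d["fy"]+d["cy"]],-1)
E
python3 - <<'E'
from geo import *
for n in("top0","scene0"):
    d=load(n);W=world_map(d)
    pts={"top0":{"table":(320,240),"blocktop":(385,165),"sheet":(290,190),"bare":(360,190),"rail":(280,137),"face":(320,149),"stop":(229,195),"fin":(235,281),"bar":(205,281),"tail":(265,281)},
     "scene0":{"table":(300,220),"blocktop":(278,305),"sheet":(370,275)}}[n]
    for k,(u,v) in pts.items(): print(n,k,np.round(W[v,u],4),np.round(W[v-1:v+2,u-1:u+2,2].std(),4))
d=load("top0");W=world_map(d);h=W[...,2]
vis=np.clip((h+0.01)*2500,0,255).astype(np.uint8)[100:380,120:450]
cv2.imwrite("pics/h.png",cv2.resize(cv2.applyColorMap(vis,cv2.COLORMAP_JET),None,fx=2.4,fy=2.1,interpolation=cv2.INTER_NEAREST)[:600])
E
```

```text
top0 table [ 4.929e-01 -4.500e-03  4.000e-04] 0.0008
top0 blocktop [ 0.6461 -0.146   0.0632] 0.0012
top0 sheet [0.6025 0.0589 0.0227] 0.0022
top0 bare [ 0.5997 -0.0942  0.0207] 0.0033
top0 rail [0.7134 0.0768 0.0532] 0.0039
top0 face [ 0.6855 -0.0088  0.053 ] 0.0032
top0 stop [0.591  0.189  0.0472] 0.0033
top0 fin [0.4061 0.1766 0.0556] 0.0024
top0 bar [0.4069 0.2466 0.0258] 0.0027
top0 tail [0.4046 0.1167 0.0181] 0.0032
scene0 table [ 3.677e-01 -1.480e-02  1.000e-04] 0.0014
scene0 blocktop [ 0.6129 -0.1914  0.0638] 0.0013
scene0 sheet [0.6099 0.038  0.0204] 0.0023
```

View pics/h.png

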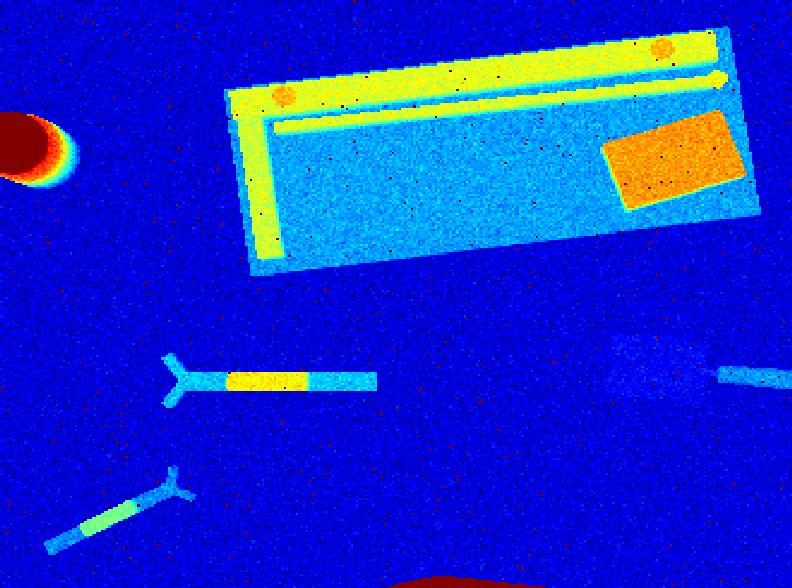

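```bash
cat > meas.py <<'E'
from geo import *
def meas(n="top0",verbose=True):
    d=load(n);W=world_map(d);h=W[...,2]
    hm=cv2.medianBlur(h.astype(np.float32),3)
    roi=np.zeros_like(hm,bool);roi[100:235,205:450]=1
    def big(m):
        m=cv2.morphologyEx(m.astype(np.uint8),cv2.MORPH_CLOSE,np.ones((3,3)))
        k,l,s,c=cv2.connectedComponentsWithStats(m); i=1+np.argmax(s[1:,4]); return (l==i).astype(np.uint8)
    def rect(m,z):
        c=max(cv2.findContours(m,cv2.RETR_EXTERNAL,cv2.CHAIN_APPROX_NONE)[0],key=len)[:,0]
        p=ray(d,c,z)[:,:2]; q=cv2.minAreaRect((p*1000).astype(np.float32)); return q,p
    out={}
    out["board"]=rect(big((hm>0.011)&roi),0.02)[0]
    b=big((hm>0.0585)&roi); q,p=rect(b,0.065); out["block"]=q
    if verbose:
        o=-d["camera_from_world"][:3,:3].T@d["camera_from_world"][:3,3]; print("cam",o)
        for k,v in out.items(): print(k,v); print(np.round(cv2.boxPoints(v),1))
    return d,W,hm,out,roi
if __name__=="__main__":
    d,W,hm,out,roi=meas()
    # stick
    m=(hm>0.012)&(np.mgrid[0:480,0:640][0]<300)&(np.mgrid[0:480,0:640][0]>255)&(np.mgrid[0:480,0:640][1]<290)&(np.mgrid[0:480,0:640][1]>180)
    f=m&(hm>0.042)
    v,u=np.nonzero(f); pf=ray(d,np.c_[u,v],0.056)[:,:2]; print("fin",pf.mean(0), cv2.minAreaRect((pf*1000).astype(np.float32)))
    v,u=np.nonzero(m&~f&(np.mgrid[0:480,0:640][1]>203)); pb=ray(d,np.c_[u,v],0.024)[:,:2]
    allp=np.r_[pf,pb]; c=allp.mean(0); U,S,V=np.linalg.svd(allp-c); print("axis",V[0],c)
    v,u=np.nonzero(m&~f); pb=ray(d,np.c_[u,v],0.024)[:,:2]; print("bar y range",pb[:,1].min(),pb[:,1].max(),"mouth region y>.25: x",pb[pb[:,1]>.26][:,0].min(),pb[pb[:,1]>.26][:,0].max())
E
python3 meas.py
```

```text
cam [ 0.41926443 -0.02605655  1.35845495]
board ((642.5072021484375, -15.554672241210938), (200.43893432617188, 469.1753234863281), 6.8952131271362305)
[[ 514.8  205.3]
 [ 571.2 -260.5]
 [ 770.2 -236.4]
 [ 713.8  229.4]]
block ((623.7079467773438, -177.82476806640625), (70.36615753173828, 110.32435607910156), 17.873292922973633)
[[ 573.3 -136.1]
 [ 607.2 -241.1]
 [ 674.1 -219.5]
 [ 640.3 -114.5]]
fin [0.40619446 0.1857434 ] ((406.2707214355469, 186.09498596191406), (70.35582733154297, 16.954919815063477), 89.05062103271484)
axis [-0.01855907 -0.99982777] [0.40574908 0.16846979]
bar y range 0.09208254353226367 0.28434440152782403 mouth region y>.25: x 0.3813306840905113 0.43571507499025064
```

```bash
cat >> geo.py <<'E'
PHI=np.deg2rad(6.895); EX=np.array([np.cos(PHI),np.sin(PHI)]); EY=np.array([-np.sin(PHI),np.cos(PHI)])
FO=np.array([0.6425072,-0.0155547])+0.060*EX+0.035*EY
def f2w(x,y): return FO+x*EX+y*EY
def w2f(p): p=np.asarray(p)[...,:2]-FO; return np.stack([p@EX,p@EY],-1)
E
python3 - <<'E'
from geo import *
from meas import meas
d,W,hm,out,roi=meas(verbose=False)
print("FO",FO,"block c",w2f(np.array(out["block"][0])/1000),"corners",w2f(cv2.boxPoints(out["block"])/1000))
F=w2f(W); 
# edge of face: mask height 0.037..0.06; back-project at z=.052
v,u=np.nonzero((hm>0.036)&(hm<0.062)&roi)
P=w2f(ray(d,np.c_[u,v],0.052))
sel=(P[:,0]>-0.045)&(P[:,0]<0.0)
ys=np.arange(-0.26,0.17,0.02)
for y in ys:
    s=sel&(abs(P[:,1]-y)<0.01); 
    if s.sum():
        q=np.sort(P[s,0]); print(round(y,3), s.sum(), np.round(np.percentile(q,[2,50,98])*1000,1))
# colour-edge: bright plywood vs dark; sample intensity profile
g=d["pixels"].astype(float)
res=[]
for y in np.arange(-0.235,0.150,0.005):
    xs=np.arange(-0.045,-0.005,0.0005)
    w=np.array([np.r_[f2w(x,y),0.052] for x in xs]); uv=proj(d,w).astype(np.float32)
    pr=cv2.remap(d["pixels"].astype(np.float32),uv[:,0].reshape(1,-1),uv[:,1].reshape(1,-1),cv2.INTER_LINEAR)[0]
    t=pr[:,0]+pr[:,1]; gr=np.diff(t); 
    c=cv2.GaussianBlur(gr.reshape(1,-1),(5,1),0)[0]; i=np.argmax(c[:60]); res.append((y,xs[i]+.00025))
res=np.array(res); 
from scipy.stats import theilslopes
s=theilslopes(res[:,1],res[:,0]); print("slope",s, "x at -245",s[1]+s[0]*-.245)
print(np.round(res[::4]*1000,1).tolist())
t=cv2.imread("pics/top0.png"); cv2.imwrite("pics/pin.png",cv2.resize(t[110:160,370:440],None,fx=10,fy=10,interpolation=cv2.INTER_CUBIC))
E
```

```text
FO [0.69787151 0.02639519] block c [-0.09814385 -0.19383965] corners [[-0.14318797 -0.14638714]
 [-0.12217813 -0.25469247]
 [-0.05309972 -0.24129215]
 [-0.07410956 -0.13298682]]
-0.26 10 [-25.3 -20.4 -15.3]
-0.24 80 [-28.8 -19.6  -0.7]
-0.22 68 [-27.3 -20.   -0.3]
-0.2 68 [-27.7 -20.3  -0.7]
-0.18 66 [-26.8 -19.4  -0.7]
-0.16 71 [-26.8 -18.6  -0.4]
-0.14 67 [-26.2 -19.3  -0.7]
-0.12 64 [-25.3 -18.2  -0.7]
-0.1 63 [-24.7 -17.8  -0.4]
-0.08 67 [-24.8 -17.5  -0.1]
-0.06 65 [-24.2 -17.2  -0.4]
-0.04 68 [-24.5 -16.8  -0.5]
-0.02 66 [-24.  -16.5  -0.2]
-0.0 68 [-23.6 -16.2  -0.5]
0.02 63 [-22.8 -16.1  -0.5]
0.04 66 [-22.2 -15.3  -0.2]
0.06 66 [-21.8 -14.7  -0.5]
0.08 68 [-22.5 -14.6  -0.6]
0.1 64 [-21.  -13.8  -0.2]
0.12 67 [-21.3 -14.   -0.6]
0.14 64 [-20.7 -13.3  -0.6]
0.16 88 [-43.3 -18.3  -0.5]
slope TheilslopesResult(slope=np.float64(0.01875), intercept=np.float64(-0.02040624999999998), low_slope=np.float64(0.01764705882352941), high_slope=np.float64(0.02)) x at -245 -0.02499999999999998
[[-235.0, -24.7], [-215.0, -23.7], [-195.0, -23.2], [-175.0, -24.2], [-155.0, -23.7], [-135.0, -23.2], [-115.0, -22.7], [-95.0, -21.7], [-75.0, -21.2], [-55.0, -20.7], [-35.0, -21.7], [-15.0, -21.2], [5.0, -20.7], [25.0, -19.7], [45.0, -19.2], [65.0, -18.7], [85.0, -18.2], [105.0, -18.2], [125.0, -18.7], [145.0, -18.2]]
```

View pics/pin.png

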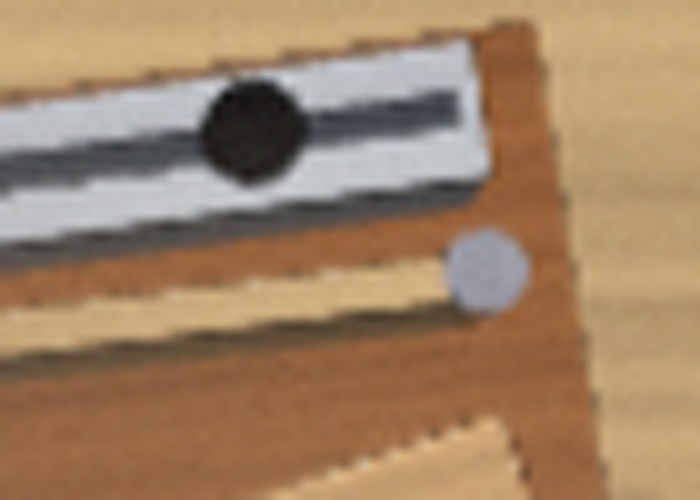

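```bash
cat > rob.py <<'E'
from cell import r, optics
from geo import *
from scipy.spatial.transform import Rotation as Rn
SL=0.0175; FYAW=PHI-SL       # face yaw in world
NX=np.array([np.cos(FYAW),np.sin(FYAW)]); TY=np.array([-np.sin(FYAW),np.cos(FYAW)]); PIV=f2w(-0.026,-0.245)
def face2w(n,t): return PIV+n*NX+t*TY      # n: into fence from face, t: along face from pivot
def w2face(p): p=np.asarray(p)[...,:2]-PIV; return np.stack([p@NX,p@TY],-1)
def quat(yaw,flip): 
    psi=yaw+(np.pi if flip else 0); return np.array([np.cos(psi/2),np.sin(psi/2),0,0])
def fr():
    F=np.array(r.current_contact_force()); return np.array([F[:2]@NX,F[:2]@TY,F[2]])
E
python3 - <<'E'
from rob import *
print("block in face frame",w2face(np.array([.62371,-.17782])))
YS=np.pi/2-0.0186
for flip in(0,1):
    print("flip",flip)
    for nm,p,z,y in [("pick",np.array([.406,.1857]),.045,YS),("pickhi",np.array([.406,.1857]),.15,YS),
      ("press0",face2w(-.141-.101,.056),.13,FYAW),("press0",face2w(-.141-.101,.056),.069,FYAW),("press1",face2w(-.070-.101,.056),.069,FYAW),
      ("feed0",face2w(-.070-.085*.707,-.004-.06),.069,FYAW+np.pi/4),("feed1",face2w(-.070-.085*.707,.300-.06),.069,FYAW+np.pi/4)]:
        q=r.inverse_kinematics(list(np.r_[p,z]),list(quat(y,flip)))
        print(nm,np.round(np.r_[p,z],3),None if q is None else np.round(q,2))
E
```

```text
block in face frame [-0.07302553  0.0498946 ]
flip 0
pick [0.406 0.186 0.045] [ 0.32  0.53  2.05 -0.    0.56  0.34]
pickhi [0.406 0.186 0.15 ] [ 0.32  0.32  2.01 -0.    0.82  0.34]
press0 [ 0.455 -0.189  0.13 ] [-0.49  0.42  1.9  -0.    0.81  0.98]
press0 [ 0.455 -0.189  0.069] [-0.49  0.53  1.93 -0.    0.68  0.98]
press1 [ 0.526 -0.182  0.069] [-0.42  0.62  1.76 -0.    0.76  1.05]
feed0 [ 0.579 -0.297  0.069] [-0.55  0.75  1.49 -0.    0.9   0.14]
feed1 [0.547 0.005 0.069] [-0.08  0.6   1.79 -0.    0.75  0.61]
flip 1
pick [0.406 0.186 0.045] [ 0.32  0.53  2.05 -0.    0.56 -2.8 ]
pickhi [0.406 0.186 0.15 ] [ 0.32  0.32  2.01 -0.    0.82 -2.8 ]
press0 [ 0.455 -0.189  0.13 ] [-0.49  0.42  1.9  -0.    0.81 -2.16]
press0 [ 0.455 -0.189  0.069] [-0.49  0.53  1.93 -0.    0.68 -2.16]
press1 [ 0.526 -0.182  0.069] [-0.42  0.62  1.76 -0.    0.76 -2.09]
feed0 [ 0.579 -0.297  0.069] None
feed1 [0.547 0.005 0.069] [-0.08  0.6   1.79 -0.    0.75 -2.53]
```

Run:
```python
from rob import *
YS=np.pi/2-0.0186; p=np.array([.406,.1857]); q=list(quat(YS,0))
r.set_gripper(1.0,110)
r.move_to(list(np.r_[p,.16]),q); print(r.current_t())
r.move_linear(list(np.r_[p,.046]),vel=.12); print(r.current_t(),r.current_tool_pos(),fr())
r.set_gripper(0.0,110); print(r.current_t(),r.current_opening(),fr())
r.move_linear(list(np.r_[p,.14]),vel=.12); print(r.current_t(),r.current_opening(),r.current_contact_force())
for n in("scene","top"):
    d=optics.get_image(n);np.savez(f"{n}1.npz",**d);cv2.imwrite(f"pics/{n}1.png",cv2.cvtColor(d["pixels"],cv2.COLOR_RGB2BGR))
s=cv2.imread("pics/scene1.png");cv2.imwrite("pics/s1c.png",cv2.resize(s[60:260,260:500],None,fx=3,fy=3))
t=cv2.imread("pics/top1.png");cv2.imwrite("pics/t1c.png",cv2.resize(t[180:360,130:330],None,fx=3,fy=3))
```

```text
2.8333
3.9333 [0.40635269 0.18582904 0.04651565] [-0.7678327   0.01008225  0.4203822 ]
4.5583 0.21458792057250328 [-0.71865784 -0.9787118   6.14806626]
5.4917 0.21678725161049428 [ 0.46712743 -0.35710418 -1.30120253]
```

View pics/s1c.png

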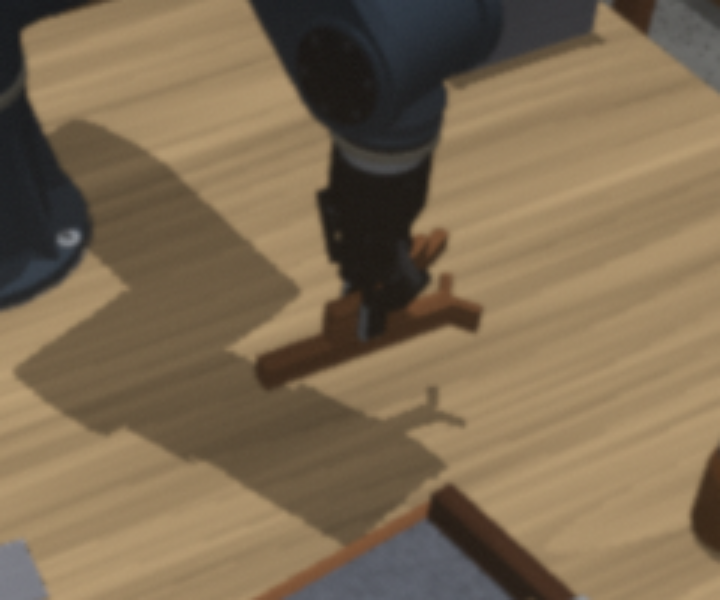

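View pics/t1c.png

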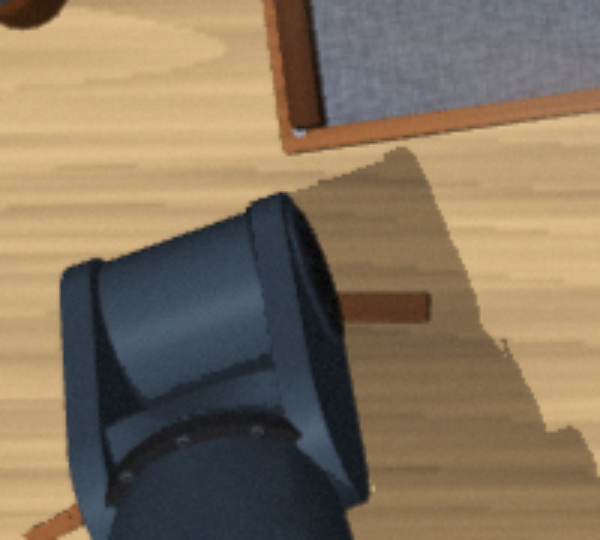

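The crop shows the stick level in the jaws, mouth toward the end stop at about (455,300) and tail at about (265,370). Next, the press standby.

Run:
```python
from rob import *
q=list(quat(FYAW,0)); T=0.058
def P(tip,z): return list(np.r_[face2w(tip-.101,T),z])
r.move_to(P(-.150,.14),q); print(r.current_t())
r.move_linear(P(-.150,.070),vel=.12); r.sleep(.2)
b=fr();b=(b+fr())/2; print(r.current_t(),r.current_tool_pos(),b)
np.save("base.npy",b)
for n in(-.128,-.105,-.085,-.076):
    r.move_linear(P(n,.070),vel=.05); print(n,round(r.current_t(),2),np.round(fr()-b,2),np.round(w2face(r.current_tool_pos()),4))
for n in("scene","top"):
    d=optics.get_image(n);np.savez(f"{n}2.npz",**d);cv2.imwrite(f"pics/{n}2.png",cv2.cvtColor(d["pixels"],cv2.COLOR_RGB2BGR))
s=cv2.imread("pics/scene2.png");cv2.imwrite("pics/s2c.png",cv2.resize(s[180:400,180:440],None,fx=3,fy=2.7))
t=cv2.imread("pics/top2.png");cv2.imwrite("pics/t2c.png",cv2.resize(t[100:300,280:480],None,fx=3,fy=3))
```

```text
6.9917
7.925 [ 0.4461991  -0.18818417  0.07066181] [ 0.28222388 -0.5327349  -1.04048172]
-0.128 8.52 [-1.06  1.28 -0.42] [-0.229   0.0581]
-0.105 9.12 [-1.    1.36  0.25] [-0.2059  0.058 ]
-0.085 9.68 [-0.14  0.65 -0.66] [-0.1857  0.058 ]
-0.076 10.01 [-0.2   1.3  -0.69] [-0.1766  0.058 ]
```

View pics/s2c.png

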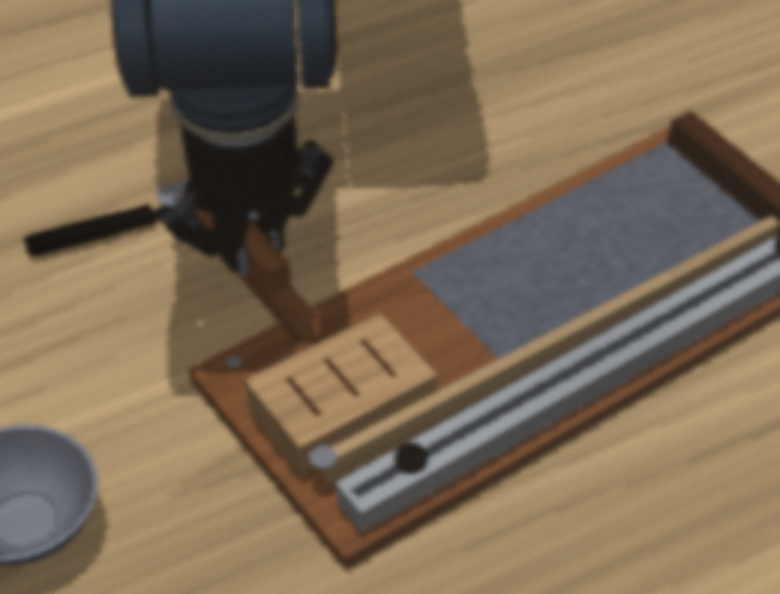

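View pics/t2c.png

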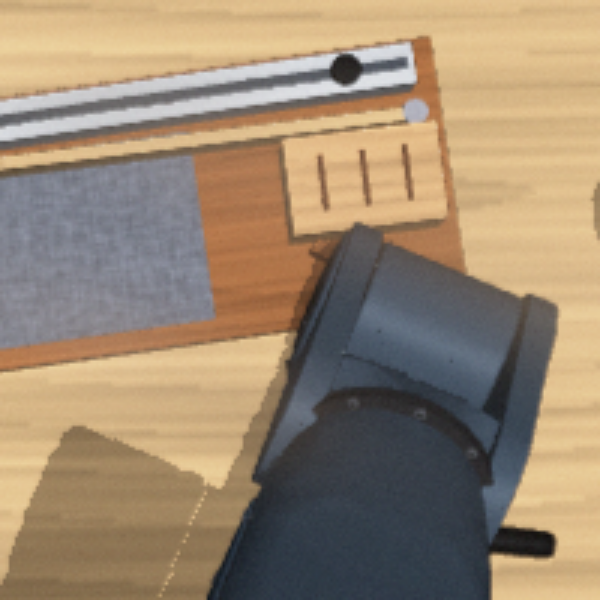

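The block is now nearly parallel to the face, 5 mm or so short. The bowl is clear, and the spatula handle tip at (464,280) has not moved. Pressing gently now.

Run:
```python
from rob import *
b=np.load("base.npy"); T=0.058
def P(tip,z): return list(np.r_[face2w(tip-.101,T),z])
n=-.076
while n<-.058:
    n+=.001; r.move_linear(P(n,.070),vel=.03); f=fr()-b; f=(f+fr()-b)/2
    print(round(n,4),round(r.current_t(),2),np.round(f,2),np.round(w2face(r.current_tool_pos())[0]*1e3,2))
    if f[0]<-9: break
r.sleep(.3);print(np.round(fr()-b,2))
d=optics.get_image("scene");np.savez("scene3.npz",**d);cv2.imwrite("pics/scene3.png",cv2.cvtColor(d["pixels"],cv2.COLOR_RGB2BGR))
d=optics.get_image("top");np.savez("top3.npz",**d);cv2.imwrite("pics/top3.png",cv2.cvtColor(d["pixels"],cv2.COLOR_RGB2BGR))
```

```text
-0.075 10.36 [-0.2   0.49 -0.57] -176.01
-0.074 10.61 [-2.66  0.68  0.39] -175.14
-0.073 10.86 [-2.67  0.29  0.51] -174.0
-0.072 11.11 [-2.29  0.37  0.29] -172.9
-0.071 11.36 [-1.21  0.55  0.13] -171.9
-0.07 11.61 [-2.48  0.14  1.12] -171.09
-0.069 11.86 [-8.63 -0.4   4.95] -170.86
-0.068 12.11 [-15.03  -1.11   7.64] -170.73
[-14.94  -1.21   7.68]
```

Run:
```python
from rob import *
import meas
print(r.current_tool_pos(),Rn.from_quat(r.current_ee_rot()).as_matrix()[:,2],quat(FYAW,0),r.current_ee_rot(),np.round(fr(),2))
d=load("top3");W=world_map(d);hm=cv2.medianBlur(W[...,2].astype(np.float32),3)
m=((hm>0.0585)&(hm<.075)).astype(np.uint8); m[:100]=0;m[235:]=0;m[:,:300]=0;m[:,450:]=0
k,l,s,c=cv2.connectedComponentsWithStats(m);i=1+np.argmax(s[1:,4])
cn=max(cv2.findContours((l==i).astype(np.uint8),cv2.RETR_EXTERNAL,cv2.CHAIN_APPROX_NONE)[0],key=len)[:,0]
p=ray(d,cn,.065)[:,:2]; q=cv2.minAreaRect((p*1000).astype(np.float32)); print(q, "rel to face rad",np.deg2rad(q[2])-FYAW); print(np.round(w2face(cv2.boxPoints(q)/1000)*1e3,1))
t=cv2.imread("pics/top3.png");cv2.imwrite("pics/t3c.png",cv2.resize(t[105:225,330:450],None,fx=5,fy=5,interpolation=cv2.INTER_CUBIC))
```

```text
[ 0.52567689 -0.17965006  0.06981464] [-4.02438938e-03  7.61611994e-04 -9.99991612e-01] [0.99867827 0.05139757 0.         0.        ] [ 9.98678645e-01  5.13494973e-02 -1.98999002e-03 -4.83630031e-04] [-13.85  -1.     5.09]
((661.93359375, -179.78106689453125), (71.14561462402344, 110.54505920410156), 5.720057010650635) rel to face rad -0.0030066236873710767
[[-70.6  99.4]
 [-70.9 -11.1]
 [  0.2 -11.4]
 [  0.5  99.2]]
```

View pics/t3c.png

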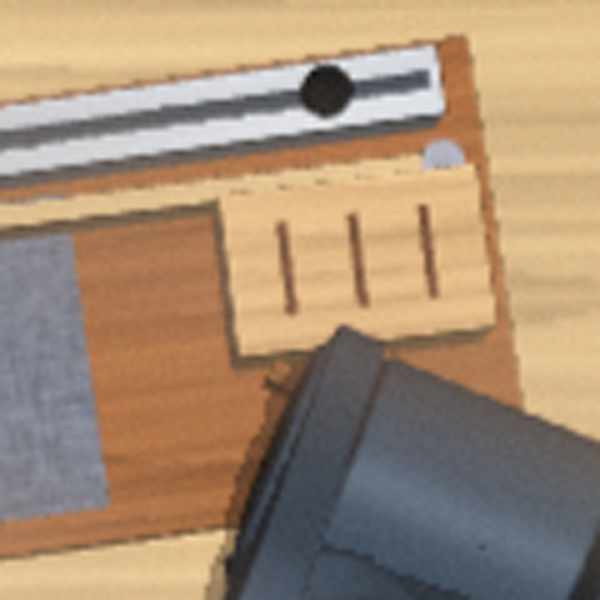

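Run:
```python
from rob import *
T=0.058
d=load("top0");W=world_map(d);h=W[...,2]
print("handle",W[280,425:465:8].round(3).tolist()); print("bowl",ray(d,[507,170],.05),w2face(ray(d,[507,170],.05)))
YA=FYAW+np.pi/4; A=np.array([np.cos(YA),np.sin(YA)])
c=face2w(-.070,-.011)-A*.105; print("centre",c,"tail",c-A*.095, "face",w2face(c))
r.move_linear(list(np.r_[face2w(-.069-.101-.02,T),.0705]),vel=.08)
r.move_linear(list(np.r_[face2w(-.069-.101-.02,T),.135]),vel=.12)
print(r.current_t())
r.move_to(list(np.r_[c,.135]),list(quat(YA,0))); print(r.current_t())
r.move_linear(list(np.r_[c,.0705]),vel=.12); r.sleep(.2)
b=(fr()+fr()+fr())/3; np.save("base.npy",b); print(r.current_t(),r.current_tool_pos(),b)
for n in("scene","top"):
    d=optics.get_image(n);np.savez(f"{n}4.npz",**d);cv2.imwrite(f"pics/{n}4.png",cv2.cvtColor(d["pixels"],cv2.COLOR_RGB2BGR))
s=cv2.imread("pics/scene4.png");cv2.imwrite("pics/s4c.png",cv2.resize(s[200:400,120:360],None,fx=3.3,fy=3,interpolation=cv2.INTER_CUBIC))
t=cv2.imread("pics/top4.png");cv2.imwrite("pics/t4c.png",cv2.resize(t[105:305,330:530],None,fx=3,fy=3,interpolation=cv2.INTER_CUBIC))
```

```text
handle [[0.401, -0.231, 0.018], [0.401, -0.249, 0.016], [0.4, -0.265, 0.019], [0.4, -0.283, 0.015], [0.4, -0.299, 0.023]]
bowl [[ 0.63219519 -0.40611265  0.05      ]] [[-0.08802153 -0.17806297]]
centre [ 0.56673906 -0.31955827] tail [ 0.50681499 -0.39327465] face [-0.14424621 -0.08524621]
13.6083
14.5083
15.3917 [ 0.56711061 -0.31978939  0.0714349 ] [ 1.22244023 -0.09578893 -1.42256882]
```

View pics/s4c.png

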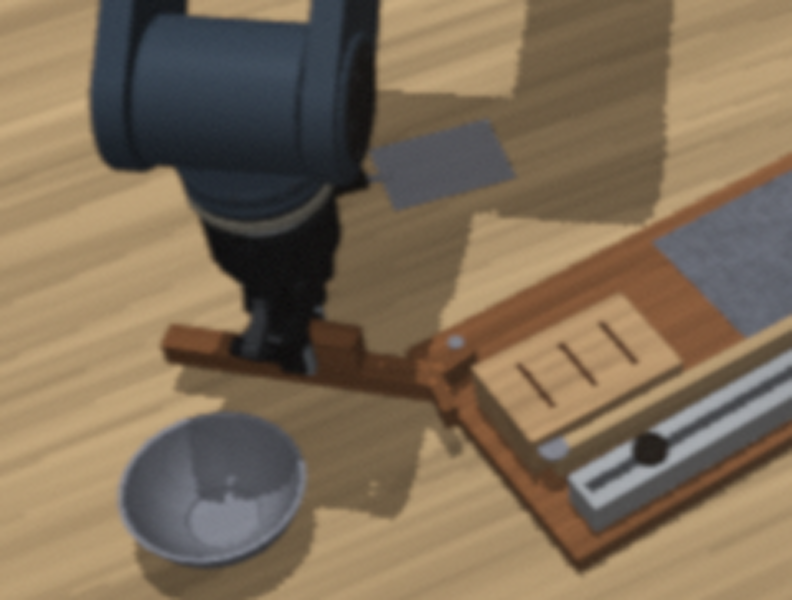

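View pics/t4c.png

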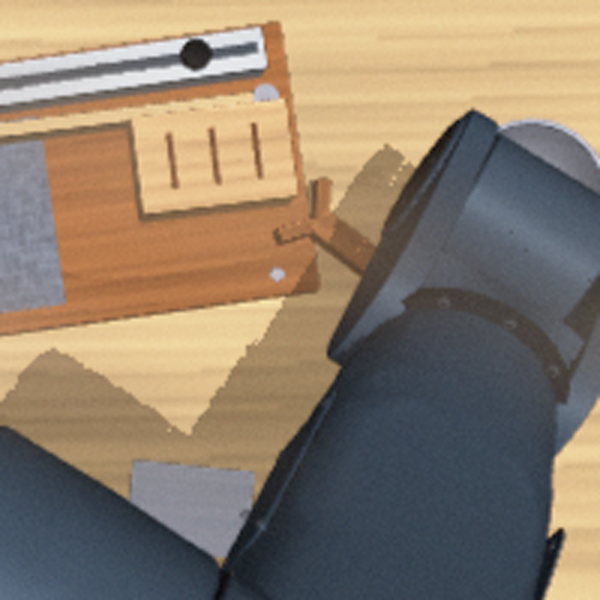

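The mouth faces the trailing corner squarely (top crop: corner at about (300,195), mouth at about (315,235)). The bowl and spatula are untouched. Next I close onto the corner and start the feed under force control.

```bash
cat > feed.py <<'E'
from rob import *
import json
YA=FYAW+np.pi/4; A=np.array([np.cos(YA),np.sin(YA)]); Z=.0705
def go(n,t,vel,z=Z):
    r.move_linear(list(np.r_[face2w(n,t)-A*.085,z]),vel=vel)
def force(k=3):
    b=np.load("base.npy"); return np.mean([fr()-b for _ in range(k)],0)
def act(): return (w2face(np.array(r.current_tool_pos())[:2]+A*.085)*1e3).round(2)
def save(n,t): json.dump([n,t],open("st.json","w"))
E
python3 - <<'E'
from feed import *
n,t=-.070-.0035,-.011-.0035
go(n,t,.06); print(round(r.current_t(),2),force().round(2),act())
tgt=6
while t<.022:
    f=force(2)
    dn=np.clip((tgt+f[0])/6.5*.6,-.8,.6)*1e-3
    dt=.001 if f[1]>-3 and t<-.008 else .003
    n+=dn; t+=dt; 
    go(n,t,.03); f=force(2); print(round(r.current_t(),2),"cmd",round(n*1e3,2),round(t*1e3,1),"act",act(),"F",f.round(1)); save(n,t)
    if -f[0]>20 or -f[1]>30: break
    if t>.0: tgt=9
E
```

```text
15.89 [-0.49 -0.02 -0.76] [-73.18 -14.05]
16.14 cmd -72.99 -13.5 act [-73.07 -13.53] F [-1.2  0.5  0.4]
16.39 cmd -72.55 -12.5 act [-72.58 -12.52] F [-0.5  0.5  0.6]
16.64 cmd -72.04 -11.5 act [-72.15 -11.71] F [-3.4 -2.3  0.8]
16.89 cmd -71.8 -10.5 act [-72.03 -10.92] F [-4.7 -3.3  1.4]
17.14 cmd -71.69 -7.5 act [-71.78  -7.53] F [-3.1 -2.9  0.6]
17.39 cmd -71.42 -4.5 act [-71.39  -4.44] F [-2.1 -1.6 -0.8]
17.64 cmd -71.06 -1.5 act [-71.    -1.36] F [-2.1 -1.1 -0.4]
17.89 cmd -70.7 1.5 act [-70.65   1.66] F [-2.7 -1.2  0.1]
18.14 cmd -70.12 4.5 act [-70.05   4.66] F [-2.5 -1.  -0.5]
18.39 cmd -69.52 7.5 act [-69.58   7.62] F [-3.3 -1.  -1.2]
18.64 cmd -68.99 10.5 act [-69.4   10.27] F [-5.3 -4.5  1.9]
18.89 cmd -68.66 13.5 act [-69.3   13.04] F [-7.4 -5.7  1.6]
19.14 cmd -68.51 16.5 act [-69.29  15.97] F [-7.8 -5.2  1. ]
19.39 cmd -68.4 19.5 act [-69.26  18.86] F [-9.8 -6.5  2.5]
19.64 cmd -68.48 22.5 act [-69.28  21.95] F [-8.  -5.6  2. ]
```

```bash
cat > sq.py <<'E'
from rob import *
def block(n):
    d=optics.get_image("top");np.savez(n+".npz",**d);cv2.imwrite(f"pics/{n}.png",cv2.cvtColor(d["pixels"],cv2.COLOR_RGB2BGR))
    W=world_map(d);hm=cv2.medianBlur(W[...,2].astype(np.float32),3)
    m=((hm>0.0585)&(hm<.072)).astype(np.uint8); m[:100]=0;m[240:]=0;m[:,:205]=0;m[:,450:]=0
    k,l,s,c=cv2.connectedComponentsWithStats(m);i=1+np.argmax(s[1:,4])
    cn=max(cv2.findContours((l==i).astype(np.uint8),cv2.RETR_EXTERNAL,cv2.CHAIN_APPROX_NONE)[0],key=len)[:,0]
    p=ray(d,cn,.065)[:,:2]; q=cv2.minAreaRect((p*1000).astype(np.float32)); a=np.deg2rad(q[2]); a=a-np.pi/2*np.round((a-FYAW)/(np.pi/2))
    print("size",np.round(q[1],1),"rel yaw",round(a-FYAW,4),"centre fence mm",(w2f(np.array(q[0])/1e3)*1e3).round(1)); print(np.round(w2face(cv2.boxPoints(q)/1000)*1e3,1).tolist())
    P=w2face(p)*1e3; t0,t1=P[:,1].min()+8,P[:,1].max()-8; s=(P[:,0]>-12)&(P[:,1]>t0)&(P[:,1]<t1)
    if s.sum()>8: print("fence-side edge: slope,offset",np.polyfit(P[s,1],P[s,0],1).round(4))
E
python3 - <<'E'
from sq import *
block("top5"); print(r.current_t())
t=cv2.imread("pics/top5.png");cv2.imwrite("pics/t5c.png",cv2.resize(t[105:235,310:460],None,fx=4.5,fy=4.5,interpolation=cv2.INTER_CUBIC))
E
```

```text
size [ 70.5 109.9] rel yaw -0.0042 centre fence mm [ -59.4 -166.6]
[[-69.8, 132.9], [-70.3, 23.0], [0.2, 22.7], [0.7, 132.6]]
fence-side edge: slope,offset [ 0.0037 -0.8657]
19.6917
```

View pics/t5c.png

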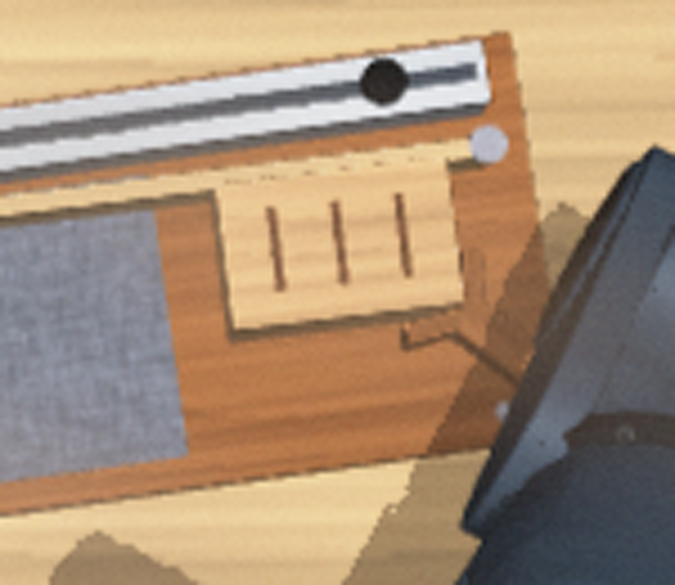

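The block is flush (yaw −0.004 rad from my assumed face line) and still short of the sheet, with the mouth seated on the trailing corner. Continuing over the sheet.

Run:
```python
from feed import *
n,t=json.load(open("st.json")); tgt=10; log=[]
while t<.288:
    f=force(2); e=tgt+f[0]
    n+=np.clip(e/6.5*.45,-.7,.5)*1e-3+.0035*.006; t+=.006
    go(n,t,.03); f=force(2); save(n,t); log.append(f)
    print(round(r.current_t(),2),"cmd",round(n*1e3,2),round(t*1e3,1),"act",act(),"F",f.round(1))
    if -f[0]>20 or -f[1]>25 or -f[0]<3: print("STOP");break
```

```text
20.04 cmd -68.37 28.5 act [-69.24  28.04] F [-10.5  -6.6   2.8]
20.39 cmd -68.38 34.5 act [-69.21  34.05] F [-9.6 -6.   2.3]
20.74 cmd -68.33 40.5 act [-69.2   40.04] F [-9.  -5.4  2.4]
21.09 cmd -68.24 46.5 act [-69.17  45.99] F [-10.2  -5.6   3.8]
21.44 cmd -68.23 52.5 act [-69.18  52.02] F [-9.7 -5.9  3. ]
21.79 cmd -68.19 58.5 act [-69.18  57.99] F [-9.7 -6.3  3.5]
22.14 cmd -68.15 64.5 act [-69.16  63.96] F [-10.2  -6.8   2.5]
22.49 cmd -68.14 70.5 act [-69.15  70.01] F [-11.   -6.4   2.7]
22.84 cmd -68.19 76.5 act [-69.16  76.05] F [-10.2  -6.4   2.6]
23.19 cmd -68.18 82.5 act [-69.12  82.06] F [-9.4 -6.5  3. ]
23.54 cmd -68.13 88.5 act [-69.12  88.08] F [-10.4  -6.2   2.9]
23.89 cmd -68.13 94.5 act [-69.15  94.08] F [-9.7 -5.8  3. ]
24.24 cmd -68.09 100.5 act [-69.1  100.05] F [-10.2  -6.7   2.1]
24.59 cmd -68.08 106.5 act [-69.12 106.09] F [-10.2  -6.2   3.2]
24.94 cmd -68.08 112.5 act [-69.1  112.07] F [-9.8 -7.   3.5]
25.29 cmd -68.05 118.5 act [-69.11 118.11] F [-9.6 -7.   3.6]
25.64 cmd -68.0 124.5 act [-69.07 124.07] F [-10.7  -6.3   2.7]
25.99 cmd -68.02 130.5 act [-69.
[... 1047 characters left out ...]
.2]
31.94 cmd -67.83 232.5 act [-69.   232.29] F [-9.9 -7.9  3.6]
32.29 cmd -67.79 238.5 act [-68.96 238.27] F [-8.5 -7.   3. ]
32.64 cmd -67.67 244.5 act [-68.96 244.19] F [-9.9 -7.9  4.4]
32.99 cmd -67.64 250.5 act [-68.94 250.21] F [-10.4  -7.4   4.1]
33.34 cmd -67.65 256.5 act [-68.96 256.23] F [-10.2  -7.1   4.3]
33.69 cmd -67.64 262.5 act [-68.93 262.21] F [-9.6 -6.8  3.3]
34.04 cmd -67.59 268.5 act [-68.94 268.24] F [-10.9  -6.1   4.5]
34.39 cmd -67.64 274.5 act [-68.95 274.26] F [-10.7  -7.1   4.2]
34.74 cmd -67.67 280.5 act [-68.93 280.29] F [-9.8 -7.   3.9]
35.09 cmd -67.63 286.5 act [-68.93 286.27] F [-8.8 -6.5  4.6]
35.44 cmd -67.53 292.5 act [-68.91 292.21] F [-10.5  -7.8   4.2]
```

Side force held at about 10 N all the way. Now the slow final approach to the stop.

Run:
```python
from feed import *
n,t=json.load(open("st.json")); tgt=10
while t<.308:
    f=force(2); e=tgt+f[0]
    n+=np.clip(e/6.5*.45,-.7,.4)*1e-3; t+=.001
    go(n,t,.02); f=force(2); save(n,t)
    print(round(r.current_t(),2),"cmd",round(n*1e3,2),round(t*1e3,1),"act",act(),"F",f.round(1))
    if -f[0]>20 or -f[1]>17: print("STOP");break
r.sleep(.2); print(force(3).round(1))
from sq import block
block("top6")
d=optics.get_image("scene");cv2.imwrite("pics/scene6.png",cv2.cvtColor(d["pixels"],cv2.COLOR_RGB2BGR))
t=cv2.imread("pics/top6.png");cv2.imwrite("pics/t6c.png",cv2.resize(t[120:250,200:350],None,fx=4.5,fy=4.5,interpolation=cv2.INTER_CUBIC))
```

```text
35.69 cmd -67.56 293.5 act [-68.95 293.  ] F [-10.4  -9.5   5.9]
35.94 cmd -67.59 294.5 act [-68.95 293.93] F [-10.7  -9.9   4.6]
36.19 cmd -67.64 295.5 act [-68.99 294.94] F [-10.8 -10.3   4.9]
36.44 cmd -67.69 296.5 act [-68.97 295.98] F [-9.6 -9.8  5. ]
36.69 cmd -67.66 297.5 act [-68.98 296.97] F [-9.5 -9.6  5.9]
36.94 cmd -67.63 298.5 act [-68.99 297.92] F [ -9.9 -10.1   5.7]
37.19 cmd -67.62 299.5 act [-69.03 298.78] F [-11.7 -11.    4.4]
37.44 cmd -67.74 300.5 act [-69.18 299.16] F [-12.8 -16.2   6.8]
37.69 cmd -67.93 301.5 act [-69.39 299.54] F [-14.2 -21.4   7.5]
STOP
[-13.1 -21.    8.7]
size [ 71.7 111.7] rel yaw -0.0023 centre fence mm [-54.8 108.2]
[[-70.7, 408.6], [-71.0, 296.9], [0.8, 296.7], [1.0, 408.5]]
fence-side edge: slope,offset [ 0.0058 -2.3168]
```

View pics/t6c.png

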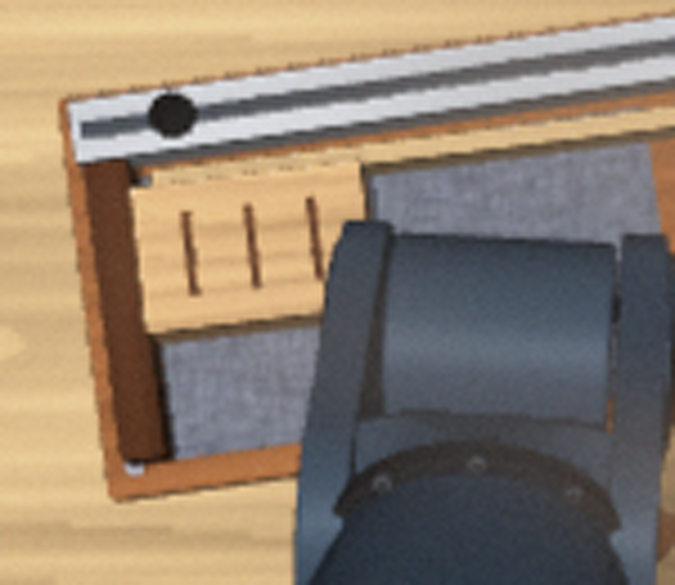

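The block meets the stop (feed force jumped at t≈299 mm; it now sits flush in the corner in the image). I withdraw along the stick axis and check.

Run:
```python
from feed import *
n,t=json.load(open("st.json"))
for k,v in((.0015,.02),(.004,.03),(.035,.1)):
    a=k*.7071; go(n-a,t-a,v); print(round(r.current_t(),2),force(2).round(1),act())
go(n-.035*.7071,t-.035*.7071,.12,z=.14)
p=np.array([.406,.1857]); YS=np.pi/2-0.0186
r.move_to(list(np.r_[p,.14]),list(quat(YS,0))); print(r.current_t(),r.current_opening())
r.move_linear(list(np.r_[p,.065]),vel=.12)
from sq import block
block("top7")
d=optics.get_image("scene");cv2.imwrite("pics/scene7.png",cv2.cvtColor(d["pixels"],cv2.COLOR_RGB2BGR)); np.savez("scene7.npz",**d)
s=cv2.imread("pics/scene7.png");cv2.imwrite("pics/s7c.png",cv2.resize(s[130:330,280:520],None,fx=3.3,fy=3,interpolation=cv2.INTER_CUBIC))
t=cv2.imread("pics/top7.png");cv2.imwrite("pics/t7c.png",cv2.resize(t[110:310,180:440],None,fx=3,fy=3,interpolation=cv2.INTER_CUBIC))
```

```text
38.24 [ -6.6 -14.    2.6] [-69.45 299.28]
38.49 [-2.6 -3.7  0.7] [-70.77 298.81]
38.95 [-0.6 -0.5 -1.1] [-92.65 276.51]
40.6333 0.21630372475035453
size [ 70.3 110.1] rel yaw -0.0042 centre fence mm [-54.3 108.9]
[[-69.4, 408.5], [-69.8, 298.4], [0.4, 298.1], [0.9, 408.2]]
fence-side edge: slope,offset [ 0.0065 -2.5966]
```

View pics/s7c.png

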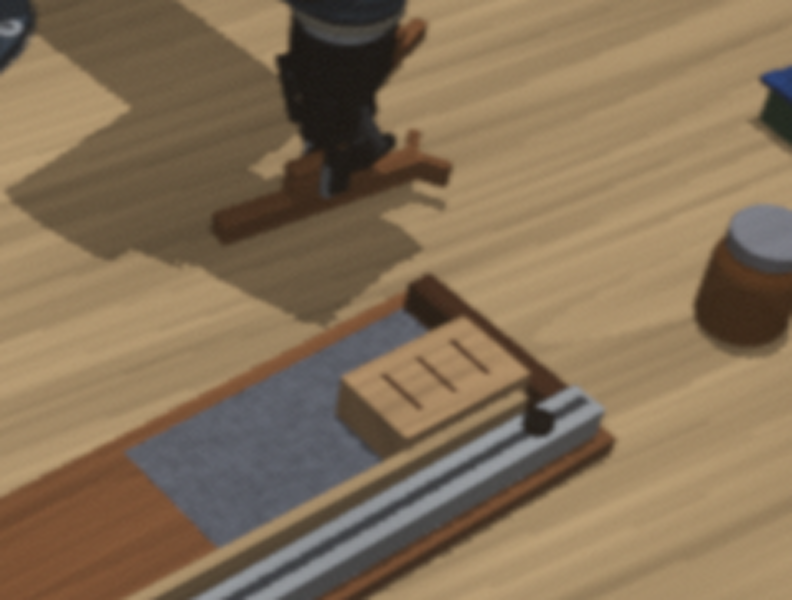

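View pics/t7c.png

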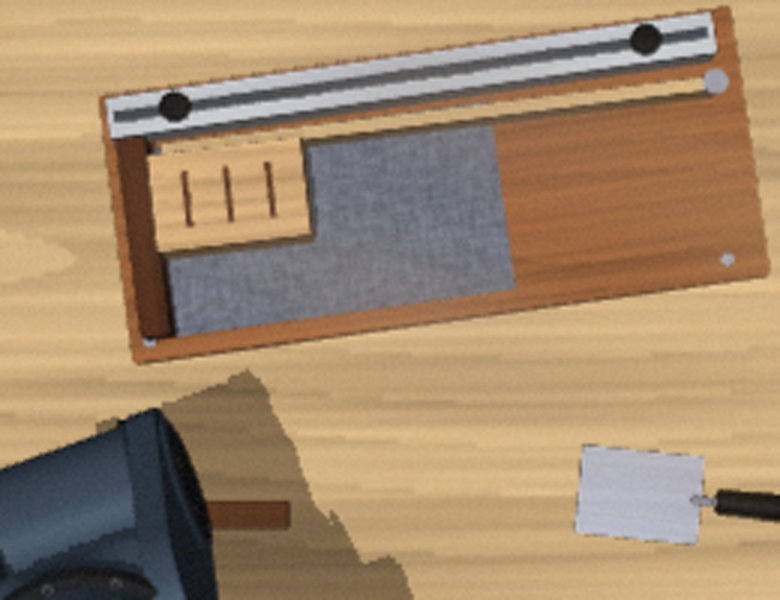

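Run:
```python
from geo import *
d=load("top0");W=world_map(d);hm=cv2.medianBlur(W[...,2].astype(np.float32),3)
m=(hm>.038)&(hm<.062); v,u=np.nonzero(m); P=w2f(ray(d,np.c_[u,v],.05))*1e3
s=(P[:,0]>-150)&(P[:,0]<-40)&(P[:,1]>130)&(P[:,1]<200); 
for x in range(-140,-45,15):
    q=P[s&(abs(P[:,0]-x)<8),1]; print(x,np.percentile(q,[0,3,97,100]).round(1))
d=load("top7")
# intensity profile across stop edge -> stop at z=.05 : x rows clear of block
for x in (-.13,-.12,-.11,-.10):
    ys=np.arange(.145,.19,.001); uv=proj(d,np.array([np.r_[f2w(x,y),.05] for y in ys])).astype(np.float32)
    pr=cv2.remap(d["pixels"].astype(np.float32),uv[:,0].reshape(1,-1),uv[:,1].reshape(1,-1),cv2.INTER_LINEAR)[0]
    print(x,(pr[:,2]).round(0).astype(int).tolist())
t=cv2.imread("pics/top7.png");cv2.imwrite("pics/gap.png",cv2.resize(t[150:200,215:265],None,fx=11,fy=11,interpolation=cv2.INTER_CUBIC))
s=cv2.imread("pics/scene7.png");cv2.imwrite("pics/gap2.png",cv2.resize(s[220:280,390:460],None,fx=10,fy=10,interpolation=cv2.INTER_CUBIC))
```

```text
-140 [163.5 164.7 185.4 186.6]
-125 [163.9 164.6 185.7 186.5]
-110 [163.5 164.2 185.9 186.5]
-95 [163.7 164.4 185.8 186.5]
-80 [164.4 165.1 185.7 186.4]
-65 [164.  164.7 185.9 186.5]
-50 [163.7 164.3 185.8 186.4]
-0.13 [133, 137, 141, 136, 133, 133, 134, 134, 135, 135, 135, 136, 136, 131, 111, 91, 63, 34, 22, 12, 13, 18, 23, 25, 27, 28, 28, 29, 29, 30, 32, 32, 33, 32, 31, 31, 31, 30, 30, 30, 29, 29, 42, 56, 57, 57]
-0.12 [136, 136, 133, 129, 127, 126, 127, 127, 130, 133, 133, 132, 131, 130, 119, 92, 66, 43, 20, 19, 18, 22, 27, 28, 28, 28, 27, 28, 30, 31, 31, 31, 33, 34, 34, 34, 32, 29, 29, 31, 33, 35, 38, 44, 51, 53]
-0.11 [134, 129, 127, 125, 126, 131, 134, 133, 132, 129, 127, 126, 126, 118, 107, 86, 58, 36, 23, 14, 20, 26, 29, 32, 31, 29, 30, 32, 33, 33, 33, 33, 32, 32, 31, 30, 30, 31, 32, 32, 31, 37, 49, 57, 58, 59]
-0.1 [128, 128, 128, 127, 126, 125, 122, 119, 116, 113, 114, 115, 120, 125, 108, 88, 64, 41, 26, 21, 20, 27, 32, 30, 29, 32, 34, 33, 32, 33, 33, 34, 35, 35, 35, 35, 34, 33, 32, 31, 34, 38, 45, 53, 57, 59]
```

View pics/gap.png

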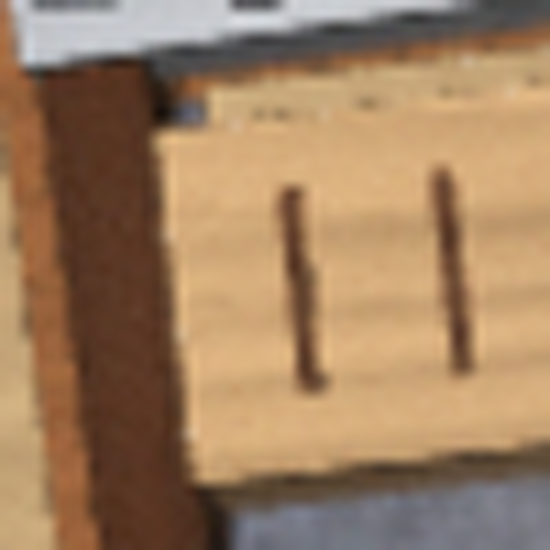

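View pics/gap2.png

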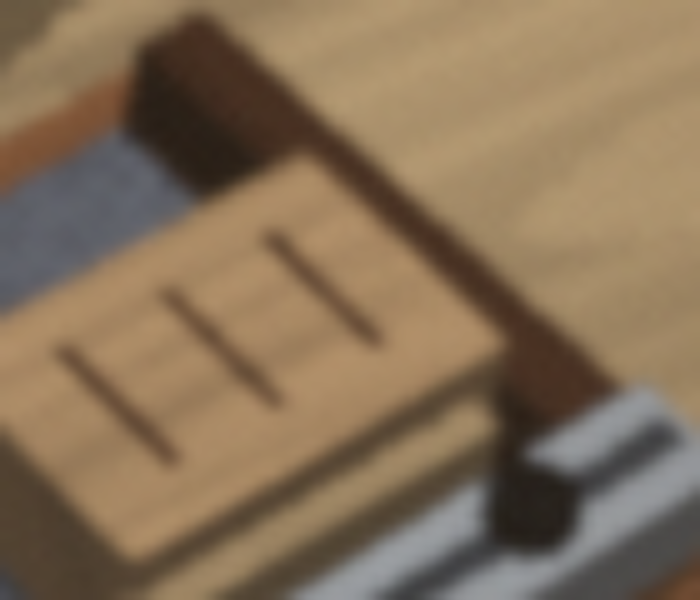

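The block sits hard against both the face and the stop: measured stop edge is 164.6 mm, and the block's leading robot-side corner is 164.6 mm. Laying the stick down now.

Run:
```python
from rob import *
p=np.array([.406,.1857]); 
b=np.array(r.current_contact_force())[2]; z=.052
r.move_linear(list(np.r_[p,z]),vel=.08)
while z>.042:
    z-=.001; r.move_linear(list(np.r_[p,z]),vel=.03); f=np.array(r.current_contact_force())[2]-b; print(round(z,4),round(f,2),r.current_tool_pos()[2].round(4))
    if f>3: break
r.set_gripper(1.0); r.sleep(.2); print(r.current_t(),r.current_opening(),r.current_contact_force())
r.move_linear(list(np.r_[p,.16]),vel=.12)
r.set_joints([-1.213, 0.351, 1.652, 0, 1.139, -0.085]); print(r.current_t())
from sq import block
block("top8")
d=optics.get_image("scene");cv2.imwrite("pics/scene8.png",cv2.cvtColor(d["pixels"],cv2.COLOR_RGB2BGR))
d=load("top8");hm=world_map(d)[...,2]; print("stick bar heights",hm[281,200:276:8].round(3))
```

```text
0.051 0.08 0.0512
0.05 0.33 0.05
0.049 0.15 0.0489
0.048 -0.81 0.0479
0.047 -1.06 0.0469
0.046 7.31 0.0463
44.175 1.0014887703551656 [-0.12964515 -0.37816877 -0.7293152 ]
47.7917
size [ 70.5 110. ] rel yaw -0.0032 centre fence mm [-54.1 109.1]
[[-69.4, 408.7], [-69.7, 298.6], [0.8, 298.4], [1.1, 408.5]]
fence-side edge: slope,offset [ 0.0065 -2.6008]
stick bar heights [0.025 0.021 0.049 0.055 0.052 0.052 0.028 0.025 0.022 0.025]
```

View pics/top8.png

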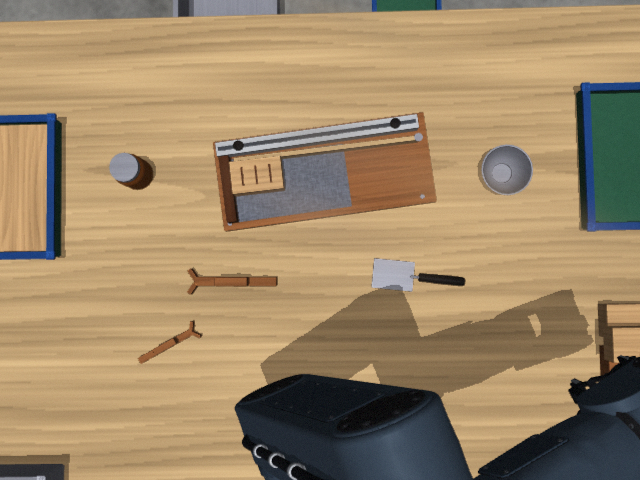

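View pics/scene8.png

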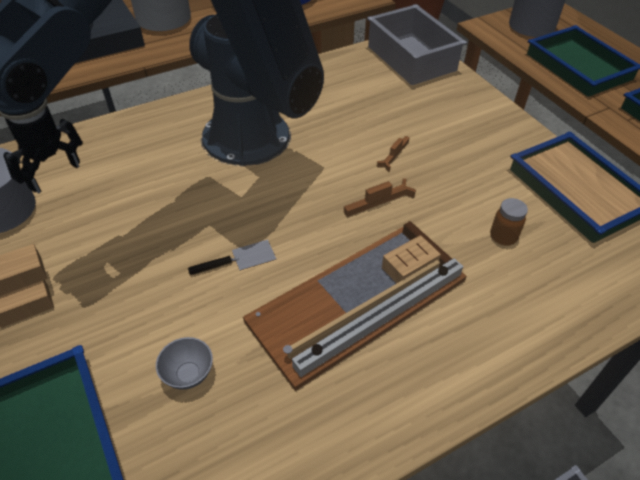

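The stick lies flat at (233,281) in the top view. The block is home at (256,174), and the bowl (507,170), jar (125,168) and spatula (418,277) are where they started. Handing in.

```bash
python3 -c "
from cell import r
print(r.current_t()); print(r.hand_in())"
```

```text
47.8917
the job is handed in; nothing more can be done
None
```

The block is home in the corner of the end stop and the fence face, and the stick is back on the bare table on the robot's side. I handed in at 47.9 s; no verdict came back.

**What I did**
- **Press:** I picked up the larger stick by its fin and squared the block against the face at the loading end with both prong tips. The side force reached about 15 N there.
- **Feed:** I then fed it by its trailing corner over the whole sheet, with the side force read after each step at about 8.5–11 N. It rose to 14 N at the stop, where the feed force was about 21 N.
- **Finish:** I laid the stick flat where it had been and moved the arm back to its start pose.

**Last checks**
- **Block position:** its centre is at about y = 109.1 mm of the fence, inside the 109–110 mm band. The picture just before I let go of the stick gave 108.9 mm, slightly outside it; both are within camera error. The block's leading corner agreed with the measured stop edge to within 0.1 mm.
- **Squareness:** the block stands 0.003 rad from the face angle I had assumed, the same offset as when it was pressed flush at the start. The face slope is therefore probably nearer 0.021 rad than the 0.0175 I used.
- **Bystanders:** the bowl, jar and spatula look unmoved in both views.

**Weak spots**
- For about the first 20 mm of feed on the bare end, the side force was only 2–5 N until the control caught up. I checked the block was flush before it reached the sheet.
- Forces were read only between short moves, so brief peaks during a move were not recorded.

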